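Snug up the clamp on the glued clapper, then an eighth of a turn

TASK

The wooden tailor's clapper (the pressing block) has just been glued and lies in one of the two bench clamps. Turn the knob of that clamp clockwise until its pad touches the wood, then give it one eighth of a turn more, and let go. Do not overtighten or shift the clapper, and leave the knob of the empty clamp alone.

Things in the scene. Friction and masses are not known exactly. Their poses are not given: they have to be found in the camera images.
- clamp_knob (a joint): Turn (rad) of the wing knob on the loaded clamp, growing clockwise from above (tightening), 0 to 0.35 at the start. At 0 its bar is in line with the clamp's top arm; at 0.60 (bar 34 degrees clockwise of the arm) the pad meets the clapper, always; stop at 1.9. The pad sinks 6 mm per rad; after contact it presses 2.5 N per mm. The knob takes 0.13 to 0.2 N m, stays as left, does not rise or sink.
- clamp_grip (a point): Grip point on that knob's vertical axis, 127 mm above the table; turns with it: x along its bar (64 mm long, 14 thick, top 12 above, underside 18 below this point), z up. Stem 16 mm wide. The arm's flat top (40 mm wide, from 23 mm this side of the axis to 73 beyond) is 35 mm below. Clamp fixed to the table, left or right, its arm's post away from the robot, yaw within 20 degrees.
- clapper: Loose block of hardwood with rounded ends, 220 x 56 x 32 mm, light above and darker below the glue line, about 0.3 kg; it lies across the base plate of its clamp, 12 mm above the table. Origin at the centre of its underside, y axis along its length.
- spare_knob (a joint): Turn of the knob of the other, empty clamp (same make, nothing under its pad), in rad, clockwise from above; starts between 0 and 0.3 and is to stay there.
Mind the look-alikes: they are no part of the job. What is shaped like the part that bears clamp_knob but green or orange is not meant.

How it is judged (in metres and radians):
On the way:
1. the pad has come down onto the clapper and presses on it lightly (value of joint clamp_knob above 0.6 rad and contact force between clapper and anything else above 5 N), for 0.1 s.
At the end, for the whole second after the job is handed in: The knob of the clamp that holds the clapper rests 45 degrees past the point of contact, within 15 degrees either way (joint 1.385, from 1.125 to 1.645), with the clapper squeezed under the pad and at rest within 15 mm of where it lay, and the empty clamp's knob still below 0.5 (value of joint clamp_knob between 1.125 and 1.645 rad and velocity of joint clamp_knob between -0.05 and 0.05 rad/s and contact force between clapper and anything else above 10 N and distance of clapper from where it was at the start of the episode below 0.015 m and linear speed of clapper below 0.02 m/s and value of joint spare_knob below 0.5 rad); the robot touches nothing.
It fails at once if the clamp is overtightened: its knob more than 22 degrees past the eighth of a turn (joint above 1.77) (value of joint clamp_knob above 1.77 rad).
It fails at once if the clapper is shifted by more than 15 mm (distance of clapper from where it was at the start of the episode above 0.015 m).
It fails at once if the empty clamp's knob is turned (joint above 0.5) (value of joint spare_knob above 0.5 rad).
It also fails if it takes over 29 s, if anything falls off the work surface, if the arm or the gripper's body presses on something with over 40 N, if the wrist force passes 120 N, or if a joint passes its speed limit or range.

ROBOT

A 6-joint arm with a two-finger parallel gripper is mounted at the origin on the work surface. World frame = base frame: x ahead of the robot, y to its left, z up, the work surface at z = 0. Lengths are in m, angles in degrees, forces in N, time in s.
With the tool pointing down it reaches from about 0.325 to 0.85 m from the base axis. Payload 15.5 kg.
Tool frame: the origin (TCP) lies midway between the tips of the shut fingers; the grasp point (between the pads) lies 19 mm behind it; z points along the fingers, y is the line along which they close (so a half turn about z gives the same grasp; the last joint's range is limited). The gripper opens to 91 mm and grips with 3 to 60 N. Pads are 32 mm wide; open, the fingers measure 118 mm over their backs; the gripper's body (76 mm by 178 mm) begins 60 mm behind the grasp point.
Start: joints at [67.523, 28.281, 77.091, -0, 74.628, -5.472], TCP at [0.183, 0.598, 0.214] pointing down, gripper open.
Joint ranges: [-166.48, 166.48], [-47.26, 123.95], [12.59, 153.08], [-70.14, 250.14], [6.76, 159.57], [-176.63, 176.63]. Speed limits (degrees/s): [108.29, 108.29, 147.25, 172.46, 172.46, 172.46].

INTERFACE

Orientations are given as a 3x3 rotation matrix whose columns are the frame's x, y, z axes.
In Python, from bench import ctrl gives the robot as it stands. The module is installed in compiled form; this text tells all that it offers. Calls block until the motion is done:
- ctrl.goto(position, orientation): joint-space move of the TCP to a pose.
- ctrl.move_l(position, vel=0.15, ori=None, contact_N=None): straight line of the TCP; ori=None keeps the orientation; vel is the mean speed in m/s. With contact_N (N) it stops when the force on the tool has changed by that much, and returns True; else False.
- ctrl.movej(angles): joint-space move.
- ctrl.command_gripper(opening): opening from 0.0 (shut) to 1.0 (fully open); the grip force is fixed at half the most; returns when the fingers have stopped.
- ctrl.sleep(seconds).
- ctrl.ik(position, orientation): joint angles nearest the present ones, or None.
- ctrl.read_camera(name): name is "side" or "top" or "wrist"; returns the picture (420x560x3 uint8, blue, green, red); there is no depth.
- ctrl.camera_params(name): a dict with "fx", "fy", "cx", "cy" (pixels), "D" ([k1, k2, p1, p2, k3] as OpenCV has them; the pictures are not rectified), "pose" (4x4, takes a point from camera to world coordinates); the wrist camera has in their place "T_tool_cam" (4x4, takes a point from camera to tool coordinates, whose origin is the TCP and whose axes are the flange's). Camera axes: x right, y up, looking along -z (the intrinsics and any distortion apply to the point x, -y, -z); pixel columns grow to the right and rows downward; lengths in m; the calibration is good to about 2 mm. A picture is of the moment at which its call begins: read the wrist's pose just before it. camera_params takes no time and is no camera call.
A pose or a line that the arm cannot do raises ctrl.MotionError and nothing moves.
- ctrl.sign_off(): hands the job in; it is judged then, once.
Readings, each from a call of its own:
- ctrl.current_t(): time.
- ctrl.current_q(): joint angles.
- ctrl.current_dq(): joint speeds.
- ctrl.current_effort(): joint torques, N m.
- ctrl.current_tool_pos(): TCP position.
- ctrl.current_eef_rot(): TCP orientation.
- ctrl.current_contact_force(): force on the tool from outside, world axes, zero at the start.
- ctrl.current_wrist_torque(): the same for the moment, N m.
- ctrl.current_grip_width(): opening from 0.0 (shut) to 1.0 (fully open).
- ctrl.current_grasp_force(): force on a finger pad.
Only numpy, scipy, OpenCV 4.12 (cv2) and the standard library are available. Lean on these libraries where they do the work, as an engineer would, in place of code of your own. Each camera call takes 0.05 s, during which the arm holds its last target. There are 200 camera calls.

## Working session

There is one attempt and no reset: what is moved stays moved. The work goes in short steps, each a Python script; the robot and the scene stay as the last script left them, time stands still between calls to the robot, and variables do not carry over. Pictures are saved under pics/ and viewed, at most 10 in all, crops included, and the job is handed in when it is done.

```bash
mkdir -p pics
python3 - <<'E'
from bench import ctrl
import cv2,numpy as np
for n in("top","side"):
    cv2.imwrite(f"pics/{n}0.png",ctrl.read_camera(n))
    p=ctrl.camera_params(n);print(n,{k:np.round(v,4).tolist() for k,v in p.items()})
print(ctrl.camera_params("wrist"),ctrl.current_eef_rot(),ctrl.current_t())
E
```

```text
top {'fx': 482.9701, 'fy': 482.9701, 'cx': 274.7914, 'cy': 211.5521, 'D': [0.0311, 0.0, 0.0, 0.0, 0.0], 'pose': [[0.0242, 0.9875, -0.1557, 0.2306], [-0.9997, 0.0245, -0.0004, 0.0705], [0.0034, 0.1556, 0.9878, 1.2586], [0.0, 0.0, 0.0, 1.0]]}
side {'fx': 538.2883, 'fy': 538.2883, 'cx': 264.2568, 'cy': 214.8681, 'D': [-0.0136, 0.0, 0.0, 0.0, 0.0], 'pose': [[0.7004, 0.447, -0.5565, -0.3157], [-0.7138, 0.4365, -0.5477, -0.6165], [-0.0019, 0.7808, 0.6248, 0.8865], [0.0, 0.0, 0.0, 1.0]]}
{'fx': 326.27944062278317, 'fy': 326.27944062278317, 'cx': 282.8022257692286, 'cy': 208.55030140685417, 'D': array([-0.03499098,  0.        ,  0.        ,  0.        ,  0.        ]), 'T_tool_cam': array([[-7.59784712e-05,  9.67737208e-01,  2.51961684e-01,
         7.01117884e-02],
       [ 9.99999070e-01, -2.69571819e-04,  1.33692184e-03,
        -1.17221647e-03],
       [ 1.36171078e-03,  2.51961552e-01, -9.67736288e-01,
        -1.70870966e-01],
       [ 0.00000000e+00,  0.00000000e+00,  0.00000000e+00,
         1.00000000e+00]])} [[-9.56274819e-01  2.92469289e-01 -4.31987469e-04]
 [ 2.92469577e-01  9.56274347e-01 -9.58527617e-04]
 [ 1.32758645e-04 -1.04295902e-03 -9.99999447e-01]] 0.1
```

View pics/top0.png

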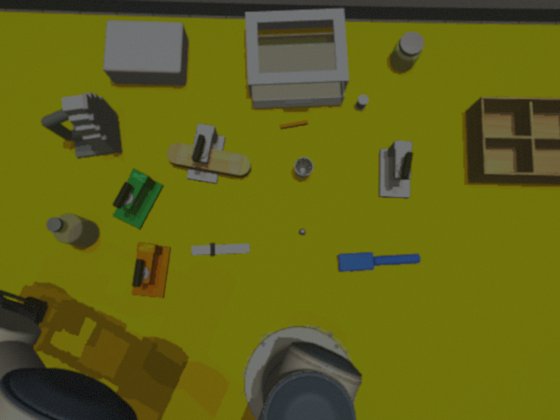

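View pics/side0.png

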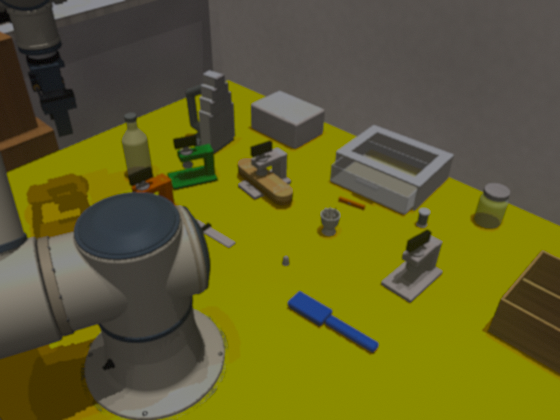

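The top view shows the loaded grey clamp with the clapper at about (205,150), its dark knob bar at about (199,149). The empty clamp is at (400,165), and the green and orange clamps are decoys. I'll enlarge the loaded clamp.

```bash
cat > h.py <<'E'
import cv2,numpy as np
from bench import ctrl
def ray(n,uv,z,T=None):
    p=ctrl.camera_params(n); T=p["pose"] if T is None else T
    K=np.array([[p["fx"],0,p["cx"]],[0,p["fy"],p["cy"]],[0,0,1]])
    q=cv2.undistortPoints(np.array([[uv]],float),K,np.array(p["D"]))[0,0]
    d=T[:3,:3]@np.array([q[0],-q[1],-1]); o=T[:3,3]
    return o+d*(z-o[2])/d[2]
def wristT():
    T=np.eye(4);T[:3,:3]=ctrl.current_eef_rot();T[:3,3]=ctrl.current_tool_pos()
    return T@ctrl.camera_params("wrist")["T_tool_cam"]
def R(yaw): # tool down, tool x along yaw(deg)
    c,s=np.cos(np.radians(yaw)),np.sin(np.radians(yaw))
    return np.array([[c,s,0],[s,-c,0],[0,0,-1.]])
E
python3 - <<'E'
from h import *
im=cv2.imread("pics/top0.png")[115:190,160:260]
im=cv2.convertScaleAbs(im,alpha=1.6,beta=10)
cv2.imwrite("pics/c1.png",cv2.resize(im,None,fx=8,fy=8,interpolation=cv2.INTER_CUBIC))
E
```

```text
(no output)
```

View pics/c1.png

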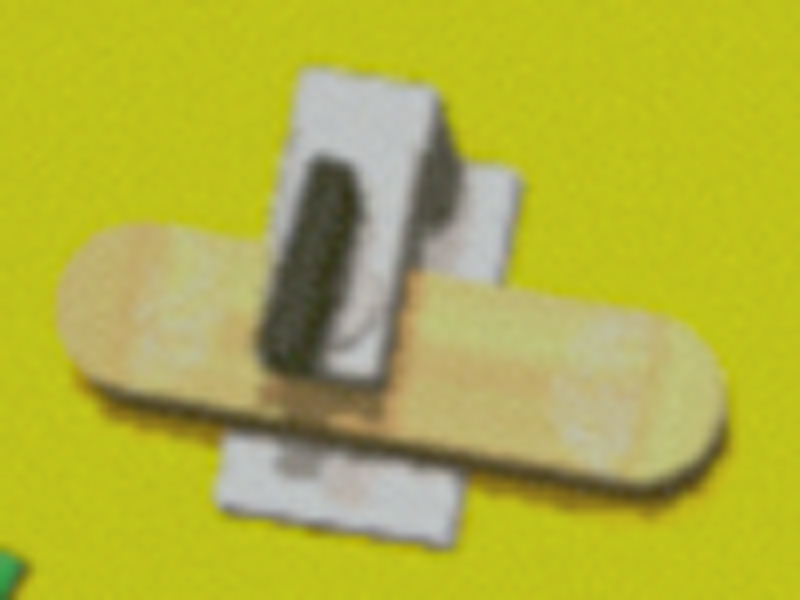

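The enlarged crop shows the bar running from about (340,160) to (290,370), which is about (198.5,147.7) in the full picture. The arm's edges tilt about 9° right of up. Next I'll go above it and look with the wrist camera.

Run:
```python
from h import *
c=ray("top",(198.5,147.7),.139);a=ray("top",(160+340/8,135),.139);b=ray("top",(160+290/8,115+370/8),.139)
yaw=np.degrees(np.arctan2(*(a-b)[1::-1]));print(c,yaw)
ctrl.goto([c[0],c[1],.24],R(180+yaw))
T=wristT();im=ctrl.read_camera("wrist");np.save("T1.npy",T)
print(ctrl.current_q(),ctrl.current_t(),ctrl.current_tool_pos())
cv2.imwrite("pics/w1full.png",im)
cv2.imwrite("pics/w1.png",cv2.resize(cv2.convertScaleAbs(im,alpha=1.6,beta=10),(800,600),interpolation=cv2.INTER_CUBIC))
```

```text
[0.55714256 0.25709276 0.139     ] -10.304325196157208
[ 1.92843337e+01  2.60410912e+01  7.67728359e+01  9.04986033e-03
  7.71942474e+01 -6.04765168e+01] 1.9917 [0.55666939 0.2579724  0.23993242]
```

View pics/w1.png

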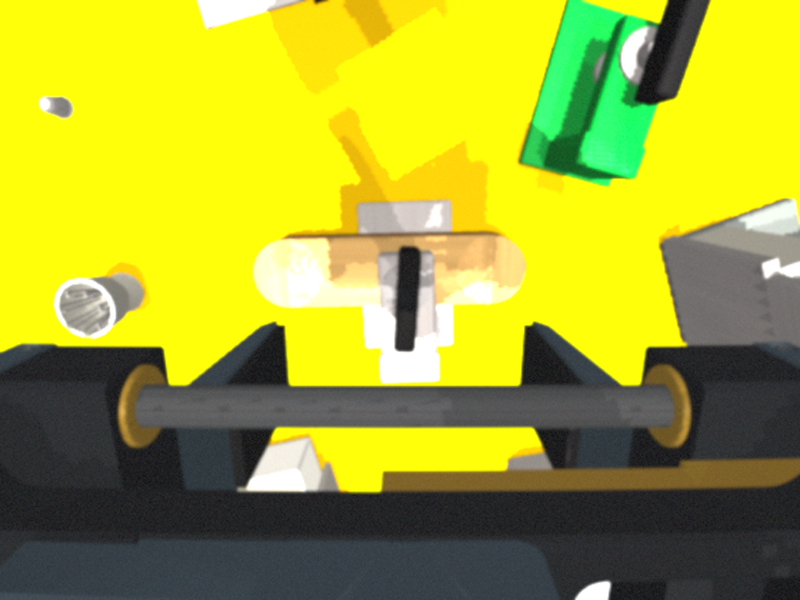

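The wrist view is centred on the loaded clamp. The bar runs from about (408,250) to (404,348) and the arm lies under it. I'll enlarge it to measure.

Run:
```python
import cv2
im=cv2.imread("pics/w1full.png")[160:260,240:340]
cv2.imwrite("pics/c2.png",cv2.resize(cv2.convertScaleAbs(im,alpha=1.3,beta=10),(600,600),interpolation=cv2.INTER_CUBIC))
```

```text
(no output)
```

View pics/c2.png

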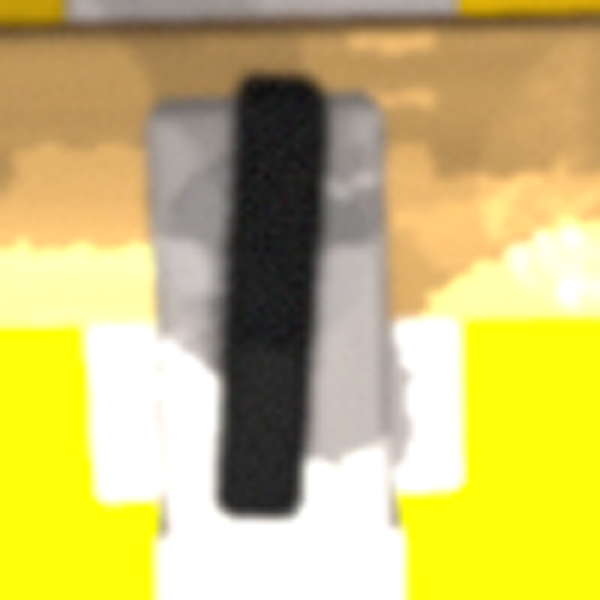

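The crop shows the bar's centreline from (280,78) to (259,514), with the arm's edges at x≈150–160 (left) and 383–391 (right).

Run:
```python
from h import *
T=np.load("T1.npy")
f=lambda u,v,z:ray("wrist",(240+u/6-.5,160+v/6-.5),z,T)
ang=lambda a,b:np.degrees(np.arctan2(*(b-a)[1::-1]))
a,b=f(280,78,.139),f(259,514,.139);print(a,b,np.linalg.norm(a-b),ang(a,b),(a+b)/2)
l0,l1,r0,r1=f(150,110,.092),f(160,500,.092),f(383,110,.092),f(391,500,.092)
print(ang(l0,l1),ang(r0,r1),np.linalg.norm(l0-r0),(l0+r0)/2,f(265,100,.092))
```

```text
[0.52664902 0.26455927 0.139     ] [0.58983113 0.2501397  0.139     ] 0.0648066607822723 -12.855987690139642 [0.55824008 0.25734948 0.139     ]
-9.611866300528323 -8.185481011915751 0.03828593362225871 [0.53824386 0.26064774 0.092     ] [0.53657428 0.26069959 0.092     ]
```

Run:
```python
from h import *
c=[.5582,.2573]; y0=167.1
ctrl.goto([*c,.20],R(y0))
print(ctrl.move_l([*c,.108],vel=.08,contact_N=8),ctrl.current_tool_pos())
ctrl.command_gripper(0.0)
print(ctrl.current_grip_width(),ctrl.current_grasp_force(),ctrl.current_contact_force())
p=ctrl.current_tool_pos(); 
for y in (130,91.7):
    ctrl.goto([*c,.108],R(y))
    print(ctrl.current_contact_force(),ctrl.current_wrist_torque(),ctrl.current_tool_pos(),ctrl.current_t(), ctrl.current_eef_rot()[:,0])
ctrl.sleep(.3)
print(ctrl.current_wrist_torque(),ctrl.current_grip_width())
```

```text
False [0.55853133 0.25740788 0.10850787]
0.1515560276589158 29.99410162679851 [ 2.2629924  14.00733148 -4.44481231]
[ 4.93339944 21.59652741 -8.67948997] [ 3.48595961 -0.80317365 -0.03391933] [0.55935002 0.25995831 0.10812739] 5.4417 [-0.64262623  0.76617842  0.00146834]
[ 11.18059113  22.2164133  -13.89902487] [ 3.88635001 -1.81733387 -0.06794183] [0.56052248 0.26021516 0.10826415] 6.15 [-0.0293823   0.99955753  0.00462933]
[ 3.92243947 -1.80012856 -0.03190722] 0.15503383744197213
```

Run:
```python
from h import *
ctrl.command_gripper(1.0)
p=np.array(ctrl.current_tool_pos())
ctrl.move_l([p[0],p[1],.24],vel=.12)
ctrl.goto([.5567,.258,.24],R(169.7))
T=wristT();np.save("T2.npy",T);im=ctrl.read_camera("wrist")
print(ctrl.current_t(),ctrl.current_contact_force())
cv2.imwrite("pics/w2.png",cv2.resize(cv2.convertScaleAbs(im[150:270,210:370],alpha=1.3,beta=10),(800,600),interpolation=cv2.INTER_CUBIC))
```

```text
10.25 [ 0.66793048  0.67330304 -0.52219068]
```

View pics/w2.png

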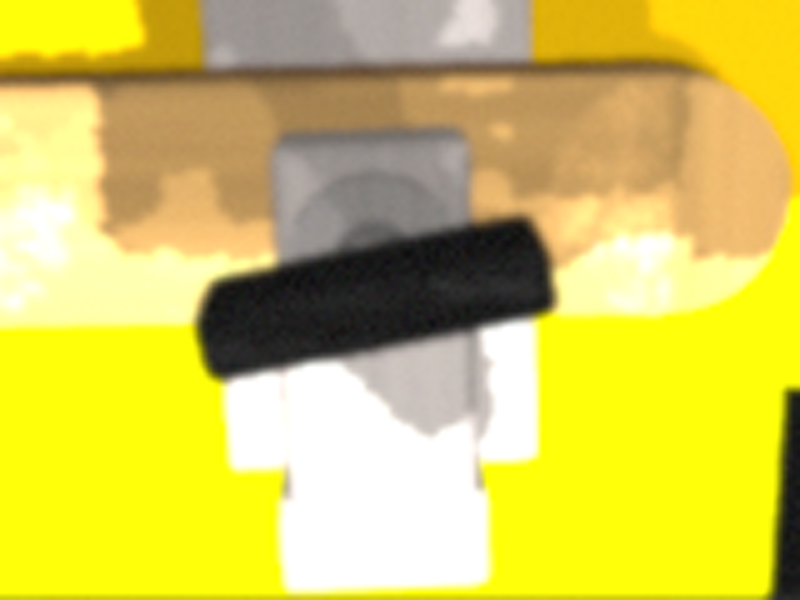

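The picture shows the bar's lower edge from (220,378) to (553,308), about 79° clockwise of the arm against a target of 79.4°. The clapper's edge is still at the same picture row as before, and the gripper is clear.

```bash
python3 -c "
from bench import ctrl
print(ctrl.sign_off())"
```

```text
the job is handed in; nothing more can be done
None
```

The loaded clamp's knob was turned to about 79° (target 79.4°) and released, with the clapper still in place by the last wrist picture and the empty clamp left alone; I handed the job in at about 10 s, but no verdict came back.

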